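Crack the sealed dry box and hold it just open

TASK

The grey dry box on the bench is held shut by a toggle clamp at its side. Swing the clamp's red handle fully out, over centre and away from the box, so that the clamp stays open while the lid is still shut; then take the black pull on the lid, pull straight up and steadily until the tight rubber seal lets go, and without letting the lid fly up hold it level just above the box, with a gap of about three centimetres all round. Finish while still holding the lid there, and leave the other things on the bench where they are.

Things in the scene. Friction and masses are not known exactly. Their poses are not given: they have to be found in the camera images.
- dry_box: Grey dry box, white framed lid with clear window, fixed to the bench. Origin: on the bench under the box's centre. x axis from its front (side with a round blue dot) to its rear, y axis from the box to the clamp at its left, z up. Box 170 (x) by 160 (y) mm; base plate 190 by 250, 10 thick, reaching to y = 155 under the clamp. Top of shut lid 92 mm above the bench. Position and yaw (within 0.35 rad) vary.
- lid_pull (a point): Middle of the black pull on the lid, halfway up it: a flat-sided bar 16 mm (x) by 100 mm (y) by 18 mm high, on two steel posts 42 mm either side of the middle. It lies over the lid's centre, 32 mm above the lid's upper face (23 mm free beneath the bar), 124 mm above the bench when shut. Its axes are the lid's, parallel to the box's when shut.
- lid: The loose lid: 174 by 164 mm plate, 12 thick, 0.28 to 0.52 kg with pull. Origin: centre of the plate's underside, which rests on the box's rim, 80 mm above the bench, when shut. A plug 14 mm deep beneath it sits between two sprung rubber strips: the upward force needed at the pull peaks at 12 to 20 N, weight included, within the first few mm; the strips let go once the lid is up by about 13 mm, leaving its weight.
- handle_pivot (a point): Fixed pivot of the clamp's handle, 106 mm above the bench between two steel cheeks, at (-25, +106) mm in the box's frame. The pivot axis is parallel to the box's x axis.
- handle_tip (a point): Free end of the clamp's red handle, 102 mm from the pivot. The handle is a round bar of 19 mm diameter, its red grip reaching from 34 mm to 102 mm from the pivot. Clamped, it leans 0.3 rad from upright towards the box.
- clamp_handle (a joint): Clamp handle angle, rad: 0 clamped (leaning 0.3 towards the box); 0.3 upright (dead centre); grows as the handle swings outward, to the box's +y, to the stop at 1.55 (0.32 above level). Its 0.35 kg weight and some friction keep it on either side; 2 to 3 N at the tip swing it. Its steel arm, 42 mm long, level and bearing on the lid's edge when clamped, turns with it until upright beside the box.
- tape_black_mid (a point): Roll of black tape at the far right, 62 mm across, 19 high; its middle. Bystander.
- side_cutters_mid (a point): Red-handled side cutters lying on the bench, 51 x 134 x 10 mm; their middle. Bystander.
- power_brick_mid (a point): Black power brick at the right, 52 x 127 x 34 mm; its middle. Bystander.

How it is judged:
By the outcome, as a careful person would: the job done as asked, in the order asked, and still so for the second after the job is handed in, while the arm keeps its last pose, push and grip.
It also fails if it takes over 51 s, if anything falls off the work surface, if the arm or the gripper's body presses on something with over 40 N, if the wrist force passes 120 N, or if a joint passes its speed limit or range.

ROBOT

A 6-joint arm with a two-finger parallel gripper is mounted at the origin on a cart in front of the work surface, level with it; the furniture and walls round the work are solid. World frame = base frame: x ahead of the robot, y to its left, z up, the work surface at z = 0. Lengths are in m, angles in rad, forces in N, time in s.
With the tool pointing down it reaches from about 0.15 to 0.775 m from the base axis. Payload 6.1 kg.
Tool frame: the origin (TCP) lies on the mounting face of the last link; the fingertips stand 173 mm ahead of it and the grasp point (between the pads) lies 155 mm ahead of it; z points along the fingers, y is the line along which they close (so a half turn about z gives the same grasp; the last joint's range is limited). The gripper opens to 85 mm and grips with 20 to 120 N. Pads are 22 mm wide; open, the fingers measure 114 mm over their backs; the gripper's body (76 mm by 85 mm) begins 54 mm behind the grasp point. The pads swing forward as they close: fully open they stand 13 mm farther back than shut.
Start: joints at [-1.182, 0.126, -0.04, 1.405, 0, 1.571], TCP at [0.199, -0.486, 0.405] pointing down, gripper open.
Joint ranges: [-2.72, 2.72], [-0.95, 1.95], [-1.27, 1.35], [-1.78, 2.02], [-1.46, 1.47], [-3.14, 3.14]. Speed limits (rad/s): [2.39, 2.39, 3.01, 3.14, 3.14, 3.14].

INTERFACE

Orientations are given as a 3x3 rotation matrix whose columns are the frame's x, y, z axes.
In Python, from rig import sensors, viewer, order gives the robot as it stands.
- The arm moves only by the tool drive_tool, never from a script. Its arguments are lists of equal length, an entry for each row: "delta_rot": the turn, a rotation vector about the tool's x, y, z in units of 5 degrees (1.0 is 5 degrees), a list of three; "slide": the shift along the tool's x, y, z in units of 25 mm (1.0 is 25 mm), a list of three; "fingers": the opening, from 0 (shut) to 1 (fully open). A call has 1 to 10 rows; each row is the pose to reach, as a shift and turn from the pose commanded when the call began, along the tool's axes at that moment; what a row does not reach only later rows make up. A row lasts 1/8 s, in which the tool goes at most 62.5 mm and 10.7 degrees, less where a joint would pass 70% of its speed; a pose out of reach is approached as far as the arm can. A call with a gripper value outside its range is refused whole. The fingers move at their own pace and stop on an object; "newtons" is the grip in N (left out, the last holds). Time passes only in rows, so rows that repeat a pose let the fingers close. It gives the time, the measured TCP pose, the force, the opening and the grip force at its end, in the units of the state.
- sensors.state(): the state, without advancing time (a new reading comes with each control period).
- viewer.read_camera(name): name is "side" or "top"; returns the picture (384x512x3 uint8, red, green, blue); there is no depth.
- viewer.camera_params(name): a dict with "mtx" (3x3 intrinsics, pixels), "cam_to_world" (4x4, takes a point from camera to world coordinates). Camera axes: x right, y up, looking along -z (the intrinsics and any distortion apply to the point x, -y, -z); pixel columns grow to the right and rows downward; lengths in m; the calibration is good to about 2 mm. A picture is of the moment at which its call begins. camera_params takes no time and is no camera call.
- order.close_job(): hands the job in; it is judged then, once.
The state is a dict: "time_s": time; "qpos": joint angles; "qvel": joint speeds; "joint_efforts": joint torques, N m; "eef_pos": TCP position; "orientation": TCP orientation; "ft_force": force on the tool from outside, world axes, zero at the start; "moment": the same for the moment, N m; "grip_width": finger opening in m; "grasp_force": force on a finger pad.
Only numpy, scipy, OpenCV 4.12 (cv2) and the standard library are available. Lean on these libraries where they do the work, as an engineer would, in place of code of your own. Each camera call takes 0.05 s, during which the arm holds its last target. There are 200 camera calls.

## Working session

There is one attempt and no reset: what is moved stays moved. The work goes in short steps, Python scripts to look and compute and a tool call to move; the robot and the scene stay as the last step left them, time stands still between calls to the robot, and variables do not carry over. Pictures are saved under pics/ and viewed, at most 10 in all, crops included, and the job is handed in when it is done.

Besides the shell and the picture viewer there is one more tool, called after "Call:" as a command line: name --argument value ..., lists and objects as JSON in quotes. drive_tool: Moves the arm, as the interface text tells. Its arguments: {"type":"object","properties":{"delta_rot":{"type":"array","items":{"type":"array","items":{"type":"number"}}},"slide":{"type":"array","items":{"type":"array","items":{"type":"number"}}},"fingers":{"type":"array","items":{"type":"number"}},"newtons":{"type":"number"}},"required":["delta_rot","slide","fingers"]}

```bash
ls; mkdir -p pics; python3 - <<'E'
from rig import sensors, viewer
import cv2,numpy as np
np.set_printoptions(precision=4,suppress=True)
for n in("side","top"):
    im=viewer.read_camera(n); cv2.imwrite(f"pics/{n}0.png",im[:,:,::-1])
    p=viewer.camera_params(n); print(n,p)
s=sensors.state(); print(s)
E
```

```text
pics
side {'mtx': array([[423.6811,   0.    , 256.285 ],
       [  0.    , 423.6811, 189.2768],
       [  0.    ,   0.    ,   1.    ]]), 'cam_to_world': array([[ 0.9131,  0.2619, -0.3125,  0.1027],
       [-0.4072,  0.5442, -0.7335, -1.1245],
       [-0.0221,  0.797 ,  0.6035,  0.9239],
       [ 0.    ,  0.    ,  0.    ,  1.    ]])}
top {'mtx': array([[425.2625,   0.    , 261.1043],
       [  0.    , 425.2625, 189.9153],
       [  0.    ,   0.    ,   1.    ]]), 'cam_to_world': array([[-0.0242,  0.9795, -0.1998,  0.2349],
       [-0.9997, -0.024 ,  0.0036, -0.1507],
       [-0.0013,  0.1998,  0.9798,  1.4798],
       [ 0.    ,  0.    ,  0.    ,  1.    ]])}
{'time_s': 0.1, 'qpos': array([-1.182 ,  0.1263, -0.0405,  1.4054,  0.    ,  1.5707]), 'qvel': array([-0.0012, -0.0036,  0.0031,  0.0018, -0.0001,  0.0002]), 'joint_efforts': array([  0.0007, -43.6904,  35.3606,   0.0137,   0.0001,   0.    ]), 'eef_pos': array([ 0.199 , -0.4857,  0.404 ]), 'orientation': array([[ 0.9254,  0.3791, -0.0005],
       [ 0.3791, -0.9254,  0.0013],
       [ 0.    , -0.0015, -1.    ]]), 'ft_force': array([ 0.492 , -0.9023, -0.7981]), 'moment': array([-0.0353,  0.0169,  0.0285]), 'grasp_force': 0.0, 'grip_width': 0.08559172544786027}
```

View pics/side0.png

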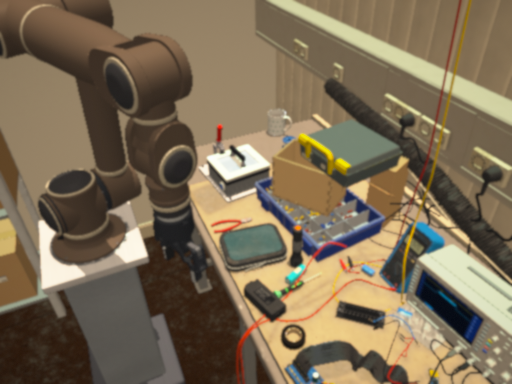

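View pics/top0.png

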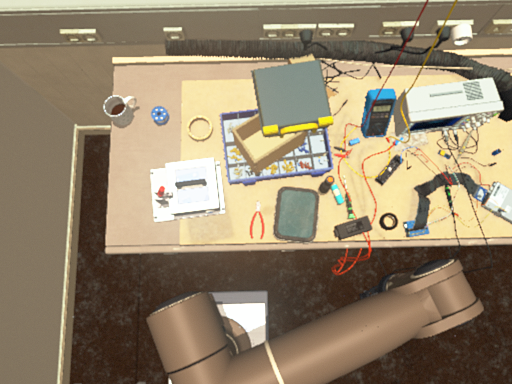

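The side view shows the box near (238,172) with the red handle at (219,135). The top view shows the lid near (195,188), the pull near (190,183), and the handle near (161,190). Next I'll measure them with masks.

```bash
cat > h.py <<'E'
import cv2,numpy as np
from rig import sensors, viewer
np.set_printoptions(precision=4,suppress=True)
def ray(n,uv):
    p=viewer.camera_params(n);T=p["cam_to_world"]
    d=np.linalg.inv(p["mtx"])@[uv[0],uv[1],1]; d=T[:3,:3]@(d*[1,-1,-1]); return T[:3,3],d/np.linalg.norm(d)
def onz(n,uv,z):
    o,d=ray(n,uv); return o+d*(z-o[2])/d[2]
def two(uvs,uvt):
    A=[];b=[]
    for n,uv in(("side",uvs),("top",uvt)):
        o,d=ray(n,uv);P=np.eye(3)-np.outer(d,d);A.append(P);b.append(P@o)
    x=np.linalg.lstsq(np.vstack(A),np.hstack(b),rcond=None)[0]
    return x,[np.linalg.norm(A[i]@x-b[i]) for i in(0,1)]
def proj(n,X):
    p=viewer.camera_params(n);T=p["cam_to_world"]
    c=T[:3,:3].T@(np.array(X)-T[:3,3]); q=p["mtx"]@(c*[1,-1,-1]); return q[:2]/q[2]
E
python3 - <<'E'
from h import *
s=cv2.imread("pics/side0.png");t=cv2.imread("pics/top0.png")
def blobs(im,roi,m,name):
    x,y,w,h=roi; sub=m[y:y+h,x:x+w].astype(np.uint8)
    n,l,st,c=cv2.connectedComponentsWithStats(sub)
    for i in range(1,n):
        if st[i,4]>12:
            pts=np.argwhere(l==i)[:,::-1].astype(np.float32)+[x,y]
            print(name,st[i,4],c[i]+[x,y],st[i,:4]+[x,y,0,0],cv2.minAreaRect(pts.astype(np.float32)))
for n,im,roi in(("side",s,(195,115,85,90)),("top",t,(145,152,85,72))):
    hsv=cv2.cvtColor(im,cv2.COLOR_BGR2HSV);H,S,V=cv2.split(hsv)
    blobs(im,roi,((H<8)|(H>172))&(S>130)&(V>70),n+" red")
    blobs(im,roi,V<60,n+" dark")
    blobs(im,roi,(V>205)&(S<40),n+" white")
    blobs(im,roi,(H>95)&(H<130)&(S>90),n+" blue")
a=cv2.resize(s[115:205,195:280],None,fx=4.6,fy=4.6,interpolation=cv2.INTER_CUBIC)
b=cv2.resize(t[152:224,145:230],None,fx=4.6,fy=4.6,interpolation=cv2.INTER_CUBIC)
h=max(a.shape[0],b.shape[0]);o=np.zeros((h,a.shape[1]+b.shape[1],3),np.uint8);o[:a.shape[0],:a.shape[1]]=a;o[:b.shape[0],a.shape[1]:]=b
print(o.shape);cv2.imwrite("pics/crop1.png",o)
E
```

```text
side red 77 [218.7532 131.987 ] [217 124   6  18] ((219.5, 132.5), (17.0, 5.0), 90.0)
side dark 42 [236.7857 152.9286] [231 147  13  13] ((236.92544555664062, 153.0828857421875), (16.947105407714844, 2.4528708457946777), 41.987213134765625)
side dark 99 [246.2121 177.1414] [226 169  42  16] ((246.69021606445312, 177.04953002929688), (2.289773941040039, 43.65108871459961), 70.90650939941406)
side white 1040 [237.2962 162.0144] [207 144  62  36] ((237.50003051757812, 160.50001525878906), (28.678001403808594, 55.858306884765625), 70.55996704101562)
side white 48 [204.6042 169.125 ] [200 165   8  10] ((203.5, 169.5), (9.0, 7.0), 90.0)
side white 53 [243.1887 193.5849] [232 189  23  10] ((243.05836486816406, 193.66058349609375), (2.135894298553467, 23.751142501831055), 70.01689147949219)
side blue 59 [264.7797 183.7288] [259 180  12   9] ((265.1153564453125, 183.4230499267578), (6.37905216217041, 10.816654205322266), 56.3099365234375)
side blue 66 [262.6061 198.4091] [258 191  11  14] ((262.40771484375, 197.83843994140625), (16.248550415039062, 5.085422992706299), 60.2551155090332)
top red 31 [160.4839 190.3871] [158 187   6   9] ((160.55001831054688, 190.85000610351562), (4.110960960388184, 8.854375839233398), 18.434947967529297)
top white 3415 [187.1649 188.4026] [150 157  76  65] ((186.17694091796875, 188.9154052734375), (57.42808151245117, 72.5603256225586), 82.87498474121094)
top white 13 [228.5385 159.7692] [228 157   2   7] ((228.5, 160.0), (6.0, 1.0), 90.0)
(414, 782, 3)
```

View pics/crop1.png

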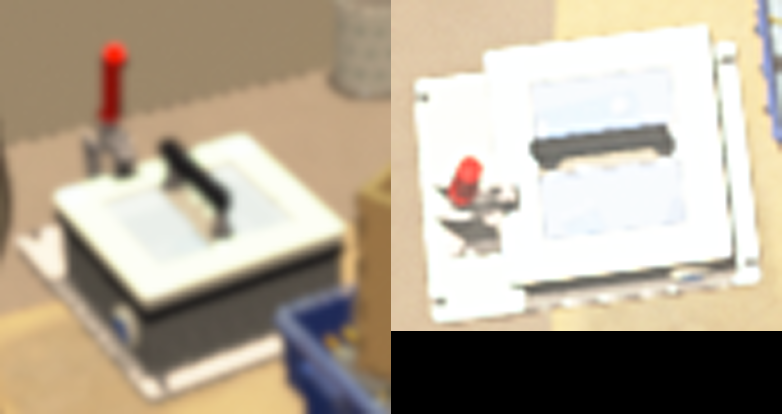

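The crop shows the pull, the lid's corners, the handle and the blue dot on the side facing the robot, so box x points roughly away from the robot. I'll measure pose from the lid outline, the pull and the handle.

```bash
python3 - <<'E'
from h import *
t=cv2.imread("pics/top0.png");s=cv2.imread("pics/side0.png")
V=cv2.cvtColor(t,cv2.COLOR_BGR2HSV)[:,:,2]
m=np.zeros_like(V);m[176:192,170:210]=(V[176:192,170:210]<110)
n,l,st,c=cv2.connectedComponentsWithStats(m);i=1+np.argmax(st[1:,4])
pts=np.argwhere(l==i)[:,::-1].astype(np.float32);r=cv2.minAreaRect(pts);print(st[i],c[i],r)
P=np.array([onz("top",p,.133)[:2] for p in pts]);mu=P.mean(0);w,v=np.linalg.eigh(np.cov((P-mu).T));d=v[:,1]*np.sign(v[1,1]);print("pull top",mu,"yaw",np.arctan2(-d[0],d[1]),"len",np.ptp(P@d),np.ptp(P@v[:,0]))
# lid corners from crop view (z=.092)
cr=lambda x,y:(145+(x-391)/4.6-.4,152+y/4.6-.4)
C=np.array([onz("top",cr(*q),.092)[:2] for q in((484,52),(708,27),(733,263),(511,285))]) # rear-left, rear-right, front-right, front-left
print(C,"centre",C.mean(0),"sides",[np.linalg.norm(C[i]-C[i-1]) for i in range(4)])
e=(C[0]+C[1]-C[2]-C[3]);print("yaw x",np.arctan2(e[1],e[0]));e=(C[0]+C[3]-C[1]-C[2]);print("yaw y",np.arctan2(-e[0],e[1]))
scr=lambda x,y:(195+x/4.6-.4,115+y/4.6-.4)
SC=[scr(*q) for q in((240,136),(343,238),(150,303),(57,195))]
print("side lid",[onz("side",q,.092)[:2] for q in SC],np.mean([onz("side",q,.092)[:2] for q in SC],0))
# pull end-mid in side
print("pull two-view",two((236.8,152.6),c[i]))
print("dot",onz("side",scr(123,327),.05)) 
print("tip two-view",two(scr(113,48),cr(470,163)))
E
```

```text
[176 183   1   1   1] [176. 183.] ((176.0, 183.0), (0.0, 0.0), 0.0)
pull top [0.5391 0.1198] yaw nan len nan nan
[[ 0.6188  0.1668]
 [ 0.6338  0.0025]
 [ 0.4577 -0.0151]
 [ 0.4457  0.1439]] centre [0.539  0.0745] sides [np.float64(0.17465629876631417), np.float64(0.1650541782665278), np.float64(0.17694517798261367), np.float64(0.1594791482770488)]
yaw x 0.11564975836081369
yaw y 0.08339029698734168
side lid [array([0.6163, 0.1608]), array([ 0.6283, -0.0116]), array([ 0.4655, -0.0264]), array([0.4511, 0.1418])] [0.5403 0.0662]
pull two-view (array([0.5554, 0.1275, 0.0882]), [np.float64(0.00623908000214297), np.float64(0.006239080002143952)])
dot [0.4544 0.009  0.05  ]
tip two-view (array([0.5105, 0.1488, 0.2052]), [np.float64(0.0007329144558984017), np.float64(0.0007329144558989706)])<stdin>:7: RuntimeWarning: Degrees of freedom <= 0 for slice
  c *= np.true_divide(1, fact)
  c *= np.true_divide(1, fact)
```

```bash
python3 - <<'E'
from h import *
t=cv2.imread("pics/top0.png");s=cv2.imread("pics/side0.png")
def pull(im,n,x0,x1,y0,y1,thr):
    V=im.max(2);m=np.zeros_like(V);m[y0:y1,x0:x1]=V[y0:y1,x0:x1]<thr
    k,l,st,c=cv2.connectedComponentsWithStats(m);i=1+np.argmax(st[1:,4])
    pts=np.argwhere(l==i)[:,::-1].astype(float);w=255.-V[l==i]
    P=np.array([onz(n,p,.131)[:2] for p in pts]);mu=np.average(P,0,weights=w);d=np.linalg.eigh(np.cov((P-mu).T,aweights=w))[1][:,1];d*=np.sign(d[1])
    print(n,thr,st[i],"mid",mu,"yaw",np.arctan2(-d[0],d[1]),"len",np.ptp(P@d))
print(t[178:192,190].max(1))
for thr in(130,150,170):pull(t,"top",170,210,174,192,thr)
for thr in(70,90,110):pull(s,"side",226,250,142,168,thr)
# lid outline edges, top view: sub-pixel via white->other is weak; front edge dark strip line
V=t.max(2); m=(V>205)&((t.max(2).astype(int)-t.min(2))<32)
print("back edge cols",[(x,int(np.argmax(m[150:190,x])+150)) for x in range(168,200,5)])
E
```

```text
[255 255 214 121 125 124 117 164 238 247 244 254 254 254]
top 130 [176 180  30   8 124] mid [0.5389 0.0746] yaw 0.09226725067737215 len 0.09439272047026216
top 150 [176 179  30  10 140] mid [0.5389 0.0748] yaw 0.10332406158922519 len 0.09466607870115382
top 170 [175 179  32  10 163] mid [0.5387 0.0743] yaw 0.09523942291025128 len 0.10026592989167912
side 70 [231 146  13  14  48] mid [0.5376 0.0631] yaw 0.10450814501333247 len 0.0979923898580362
side 90 [230 146  14  15  63] mid [0.5376 0.0646] yaw 0.0896445870327374 len 0.1035827403365243
side 110 [230 146  15  16  83] mid [0.537  0.0628] yaw 0.08299535442858048 len 0.11098761591766954
back edge cols [(168, 163), (173, 162), (178, 161), (183, 161), (188, 160), (193, 160), (198, 159)]
```

```bash
python3 - <<'E'
from h import *
c=np.array([.540,.0748]);y=.097;R=np.array([[np.cos(y),-np.sin(y)],[np.sin(y),np.cos(y)]])
def W(x,yy,z): return [*(c+R@[x,yy]),z]
pts=[W(a*.087,b*.082,.092) for a in(-1,1) for b in(-1,1)]+[W(0,b*.05,.133) for b in(-1,1)]+[W(-.095,-.095,.01),W(.095,-.095,.01),W(-.095,.155,.01),W(.095,.155,.01),W(-.025,.106-.102*np.sin(.3),.106+.102*np.cos(.3)),W(-.025,.106,.106)]
out=[]
for n,(x0,y0,w,h) in(("side",(190,110,85,90)),("top",(145,152,85,75))):
    im=cv2.imread(f"pics/{n}0.png")[y0:y0+h,x0:x0+w];im=cv2.resize(im,None,fx=4.6,fy=4.6,interpolation=cv2.INTER_CUBIC)
    for p in pts:
        q=(proj(n,p)-[x0,y0]+.5)*4.6; cv2.drawMarker(im,tuple(int(v) for v in q.round()),(0,200,0),0,11,1)
    out.append(cv2.copyMakeBorder(im,0,414-im.shape[0],0,0,0))
cv2.imwrite("pics/ov.png",np.hstack(out))
E
```

```text
(no output)
```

View pics/ov.png

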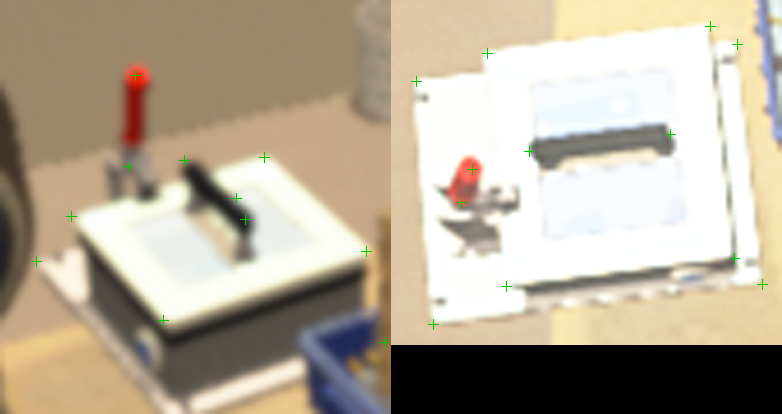

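The model fits the top view to about a millimetre. The side view is offset by about 1.5 px, and it agrees on the tip. Next I'll plan the approach with shut fingers and tool y along box x.

```bash
cat >> h.py <<'E'
from scipy.spatial.transform import Rotation as Ro
C=np.array([.540,.0745]);YAW=.097
RB=np.array([[np.cos(YAW),-np.sin(YAW)],[np.sin(YAW),np.cos(YAW)]])
RT=np.array([[-np.sin(YAW),np.cos(YAW),0],[np.cos(YAW),np.sin(YAW),0],[0,0,-1.]]).T
def box2w(x,y): return C+RB@[x,y]
def go(bx,by,ztip,tip=.173):
    s=sensors.state();R=s["orientation"];p=np.r_[box2w(bx,by),ztip+tip]
    return (R.T@(p-s["eef_pos"])/.025).round(2), (Ro.from_matrix(R.T@RT).as_rotvec()/np.radians(5)).round(2)
def where():
    s=sensors.state();return np.r_[RB.T@(s["eef_pos"][:2]-C),s["eef_pos"][2]-.173]
E
python3 -c "
from h import *
print(RT,np.linalg.det(RT));print(go(-.025,.045,.235))"
```

```text
[[-0.0968  0.9953  0.    ]
 [ 0.9953  0.0968  0.    ]
 [ 0.      0.     -1.    ]] 1.0
(array([ 20.68, -17.58,  -0.13]), array([ -0.01,  -0.01, -14.66]))
```

Call:
drive_tool --delta_rot '[[0,0,-1.5],[0,0,-3],[0,0,-4.5],[0,0,-6],[0,0,-7.5],[0,0,-9],[0,0,-10.5],[0,0,-12],[0,0,-13.5],[0,0,-14.66]]' --slide '[[1,-0.9,-0.5],[3,-2.6,-0.8],[5,-4.3,-0.8],[7,-6,-0.8],[9,-7.7,-0.8],[11,-9.4,-0.8],[13,-11.1,-0.8],[15,-12.8,-0.8],[17,-14.5,-0.8],[19,-16.1,-0.5]]' --fingers '[0,0,0,0,0,0,0,0,0,0]' --newtons 40

```text
time_s: 1.35
eef_pos: [0.4735, 0.0451, 0.4196]
orientation: [[-0.101, 0.995, 0.001], [0.995, 0.101, -0.0], [-0.0, 0.001, -1.0]]
ft_force: [1.6, -1.0, -0.8]
grip_width: 0.0
grasp_force: 0.0
```

```bash
python3 -c "
from h import *
print(where());print(go(-.025,.045,.235),go(-.025,.045,.172));print(sensors.state()['qpos'])"
```

```text
[-0.0691 -0.0228  0.2466]
(array([2.71, 1.77, 0.46]), array([0.01, 0.  , 0.05])) (array([2.71, 1.77, 2.98]), array([0.01, 0.  , 0.05]))
[ 0.095   0.0326 -0.1089  1.4286 -0.0002  1.5643]
```

Call:
drive_tool --delta_rot '[[0,0,0],[0,0,0],[0,0,0]]' --slide '[[0.5,0.5,0],[1.5,1.2,0.3],[1.5,1.2,0.4]]' --fingers '[0,0,0]'

```text
time_s: 1.72
eef_pos: [0.4997, 0.0838, 0.4084]
orientation: [[-0.098, 0.995, -0.002], [0.995, 0.098, -0.0], [-0.0, -0.002, -1.0]]
ft_force: [0.4, -0.2, -0.9]
grip_width: -0.0
grasp_force: 0.0
```

Call:
drive_tool --delta_rot '[[0,0,0],[0,0,0]]' --slide '[[0,0,0],[0,0,0]]' --fingers '[0,0,0]'

```text
schema error: expected 2 entries
```

```bash
python3 -c "
from h import *
print(where());print(go(-.025,.045,.235),go(-.025,.045,.172));print(sensors.state()['qpos'])
from rig import viewer
for n in('side','top'): cv2.imwrite(f'pics/{n}1.png',viewer.read_camera(n)[:,:,::-1])
a=cv2.resize(cv2.imread('pics/side1.png')[60:210,170:290],None,fx=3,fy=3);b=cv2.resize(cv2.imread('pics/top1.png')[120:270,130:250],None,fx=3,fy=3)
cv2.imwrite('pics/c2.png',np.hstack([a,b]))"
```

```text
[-0.0392  0.0132  0.2354]
(array([1.27, 0.57, 0.02]), array([-0.02,  0.  ,  0.02])) (array([1.27, 0.57, 2.54]), array([-0.02,  0.  ,  0.02]))
[ 0.1663  0.0921 -0.0694  1.4111 -0.0001  1.6386]
```

Call:
drive_tool --delta_rot '[[0,0,0],[0,0,0],[0,0,0],[0,0,0],[0,0,0]]' --slide '[[0.8,0.4,0],[1.0,0.5,0.5],[1.0,0.5,1.5],[1.0,0.5,2.4],[1.0,0.5,2.4]]' --fingers '[0,0,0,0,0]'

```text
time_s: 2.45
eef_pos: [0.5085, 0.1091, 0.3474]
orientation: [[-0.097, 0.995, -0.004], [0.995, 0.097, -0.001], [-0.001, -0.004, -1.0]]
ft_force: [-0.4, -0.4, -0.6]
grip_width: -0.0002
grasp_force: 0.0
```

```bash
python3 -c "
from h import *
print(where());print(go(-.025,.045,.172),sensors.state()['ft_force'])
for n in('side','top'): cv2.imwrite(f'pics/{n}1.png',viewer.read_camera(n)[:,:,::-1])
a=cv2.resize(cv2.imread('pics/side1.png')[60:210,170:290],None,fx=3,fy=3);b=cv2.resize(cv2.imread('pics/top1.png')[120:270,130:250],None,fx=3,fy=3)
cv2.imwrite('pics/c2.png',np.hstack([a,b]))"
```

```text
[-0.028   0.0375  0.1744]
(array([0.3 , 0.12, 0.09]), array([-0.04,  0.01,  0.  ])) [-0.366  -0.3712 -0.5685]
```

View pics/c2.png

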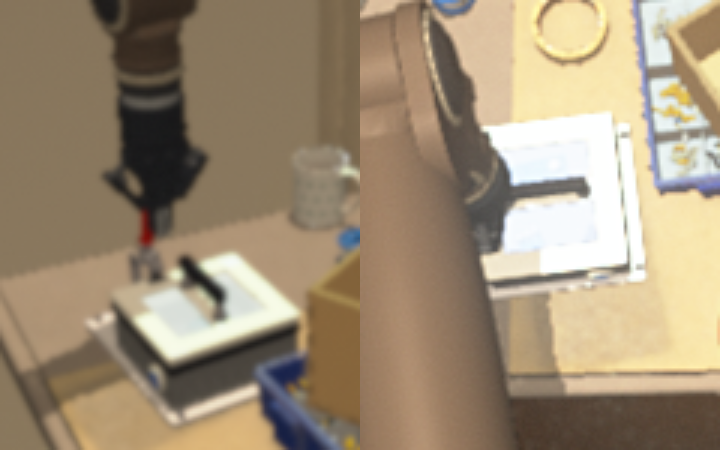

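The fingers hang on the box side of the red handle, clear of it and of the lid. Now I'll push it outward.

Call:
drive_tool --delta_rot '[[0,0,0],[0,0,0],[0,0,0],[0,0,0],[0,0,0],[0,0,0],[0,0,0],[0,0,0],[0,0,0],[0,0,0]]' --slide '[[0.3,0.1,0],[0.6,0.1,0],[0.9,0.1,0],[1.2,0.1,0],[1.5,0.1,0],[1.8,0.1,0],[2.1,0.1,0],[2.4,0.1,0],[2.7,0.1,0],[3.0,0.1,0]]' --fingers '[0,0,0,0,0,0,0,0,0,0]'

```text
time_s: 3.8
eef_pos: [0.5043, 0.1846, 0.3492]
orientation: [[-0.097, 0.995, -0.001], [0.995, 0.097, -0.0], [0.0, -0.001, -1.0]]
ft_force: [0.7, -1.0, -0.1]
grip_width: -0.0001
grasp_force: 0.5
```

```bash
python3 -c "
from h import *
print(where(),sensors.state()['ft_force']);print(go(-.025,.115,.175),go(-.025,.144,.167),go(-.025,.165,.151),go(-.025,.18,.14))"
```

```text
[-0.0249  0.1131  0.1762] [ 0.6557 -0.9672 -0.1056]
(array([ 0.08, -0.  ,  0.05]), array([-0.01, -0.  ,  0.  ])) (array([ 1.24, -0.  ,  0.37]), array([-0.01, -0.  ,  0.  ])) (array([ 2.08, -0.  ,  1.01]), array([-0.01, -0.  ,  0.  ])) (array([ 2.68, -0.  ,  1.45]), array([-0.01, -0.  ,  0.  ]))
```

Call:
drive_tool --delta_rot '[[0,0,0],[0,0,0],[0,0,0],[0,0,0],[0,0,0],[0,0,0],[0,0,0],[0,0,0],[0,0,0],[0,0,0]]' --slide '[[0.3,0,0.05],[0.6,0,0.1],[0.9,0,0.2],[1.2,0,0.35],[1.5,0,0.55],[1.8,0,0.8],[2.1,0,1.0],[2.4,0,1.2],[2.6,0,1.35],[2.6,0,1.35]]' --fingers '[0,0,0,0,0,0,0,0,0,0]'

```text
time_s: 5.05
eef_pos: [0.4981, 0.2489, 0.3158]
orientation: [[-0.097, 0.995, 0.0], [0.995, 0.097, -0.001], [-0.001, 0.0, -1.0]]
ft_force: [-0.2, -0.8, 1.0]
grip_width: 0.0
grasp_force: 0.5
```

```bash
python3 -c "
from h import *
print(where(),sensors.state()['ft_force'])
for n in('side','top'): cv2.imwrite(f'pics/{n}2.png',viewer.read_camera(n)[:,:,::-1])
a=cv2.resize(cv2.imread('pics/side2.png')[60:210,160:280],None,fx=3,fy=3);b=cv2.resize(cv2.imread('pics/top2.png')[120:270,120:240],None,fx=3,fy=3)
cv2.imwrite('pics/c3.png',np.hstack([a,b]))"
```

```text
[-0.0248  0.1777  0.1428] [-0.1594 -0.7689  0.9578]
```

View pics/c3.png

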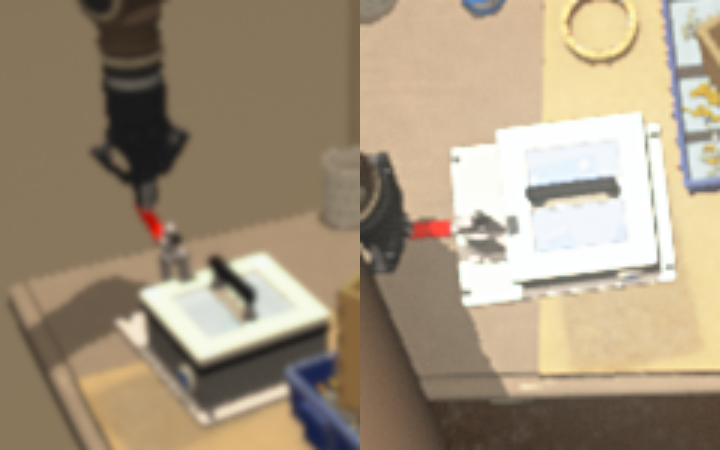

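The handle is well past centre and under the fingertips. I'll press gently down to the stop.

Call:
drive_tool --delta_rot '[[0,0,0],[0,0,0],[0,0,0],[0,0,0]]' --slide '[[0.05,0,0.07],[0.1,0,0.14],[0.1,0,0.2],[0.1,0,0.2]]' --fingers '[0,0,0,0]'

```text
time_s: 5.65
eef_pos: [0.4977, 0.2498, 0.3145]
orientation: [[-0.096, 0.995, 0.004], [0.995, 0.096, -0.002], [-0.003, 0.004, -1.0]]
ft_force: [-6.4, -11.2, 23.9]
grip_width: 0.0001
grasp_force: 13.1
```

The 24 N reaction with almost no motion means the handle is at its stop, at about the predicted height. I'll back off upward, open the fingers and move over the pull.

Call:
drive_tool --delta_rot '[[0,0,0],[0,0,0],[0,0,0],[0,0,0],[0,0,0],[0,0,0],[0,0,0],[0,0,0],[0,0,0],[0,0,0]]' --slide '[[0,0,-0.5],[0,0,-1.5],[0,0,-2.5],[-0.5,0,-3.5],[-1.5,0.3,-3.5],[-3,0.6,-3.5],[-4.5,1,-3.5],[-6,1,-3.5],[-7,1,-3.5],[-7,1,-3.5]]' --fingers '[0,0,0,0.3,1,1,1,1,1,1]'

```text
time_s: 6.9
eef_pos: [0.54, 0.0783, 0.3982]
orientation: [[-0.095, 0.996, -0.0], [0.996, 0.095, 0.001], [0.001, -0.0, -1.0]]
ft_force: [-1.3, 0.3, -0.0]
grip_width: 0.0852
grasp_force: 0.0
```

```bash
python3 -c "
from h import *
print(where(),sensors.state()['ft_force'],sensors.state()['grip_width']);print(go(0,0,.2,.155),go(0,0,.124,.155))
im=viewer.read_camera('side');cv2.imwrite('pics/side3.png',im[:,:,::-1])
cv2.imwrite('pics/c4.png',cv2.resize(im[40:210,150:290,::-1],None,fx=3.5,fy=3.5))"
```

```text
[0.0004 0.0037 0.2252] [-1.2906  0.2568 -0.0404] 0.08515263177119403
(array([-0.15, -0.01,  1.73]), array([-0.  , -0.01, -0.03])) (array([-0.15, -0.01,  4.77]), array([-0.  , -0.01, -0.03]))
```

View pics/c4.png

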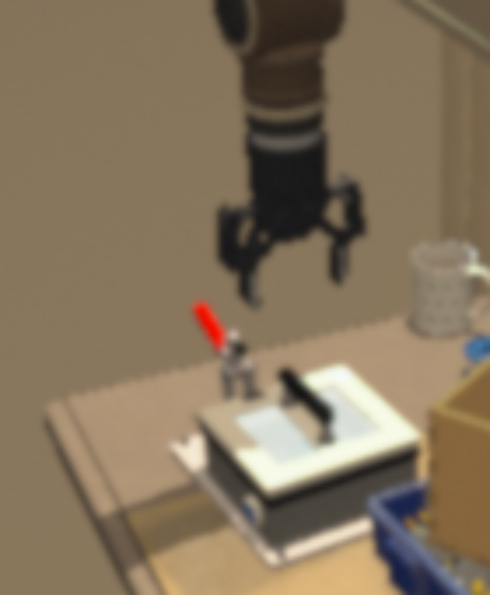

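The handle stays out near its stop, with the arm upright and the open fingers straddling the space above the pull. Descending.

Call:
drive_tool --delta_rot '[[0,0,0],[0,0,0],[0,0,0],[0,0,0],[0,0,0],[0,0,0],[0,0,0],[0,0,0],[0,0,0]]' --slide '[[-0.2,0,0.6],[-0.2,0,1.4],[-0.2,0,2.2],[-0.2,0,3.0],[-0.2,0,3.6],[-0.2,0,4.1],[-0.2,0,4.5],[-0.2,0,4.7],[-0.2,0,4.7]]' --fingers '[1,1,1,1,1,1,1,1,1]'

```text
time_s: 8.07
eef_pos: [0.5402, 0.0746, 0.2806]
orientation: [[-0.097, 0.995, -0.0], [0.995, 0.097, -0.0], [0.0, -0.0, -1.0]]
ft_force: [0.2, -0.6, 0.7]
grip_width: 0.0853
grasp_force: 0.0
```

```bash
python3 -c "
from h import *
print(where(),sensors.state()['ft_force']);print(go(0,0,.124,.155))
print([proj('side',[*box2w(-.025,.106+.102*np.sin(t)),.106+.102*np.cos(t)]) for t in(1.0,1.1,1.25)])
im=cv2.imread('pics/side3.png');H,S,V=cv2.split(cv2.cvtColor(im,cv2.COLOR_BGR2HSV));m=((H<8)|(H>172))&(S>130)&(V>70);m[:,:195]=0;m[:,225:]=0;m[:110]=0;m[150:]=0
p=np.argwhere(m);print(p.min(0),p.max(0),p[p[:,0]<p.min(0)[0]+2])"
```

```text
[0.0002 0.0001 0.1076] [ 0.225  -0.6288  0.7049]
(array([-0.  , -0.01,  0.07]), array([-0., -0.,  0.]))
[array([206.3964, 123.06  ]), array([206.0641, 124.5912]), array([205.7769, 127.2355])]
[126 205] [139 213] [[126 206]
 [126 207]
 [126 208]
 [127 205]
 [127 206]
 [127 207]
 [127 208]
 [127 209]]
```

The red tip pixels match the stop angle (1.25 rad from upright). Closing on the pull.

Call:
drive_tool --delta_rot '[[0,0,0],[0,0,0],[0,0,0],[0,0,0],[0,0,0],[0,0,0],[0,0,0],[0,0,0]]' --slide '[[0,0,0],[0,0,0],[0,0,0],[0,0,0],[0,0,0],[0,0,0],[0,0,0],[0,0,0]]' --fingers '[0.5,0,0,0,0,0,0,0]' --newtons 90

```text
time_s: 9.07
eef_pos: [0.5409, 0.0747, 0.2814]
orientation: [[-0.097, 0.995, 0.002], [0.995, 0.097, 0.0], [-0.0, 0.002, -1.0]]
ft_force: [5.5, 0.2, 2.8]
grip_width: 0.0144
grasp_force: 87.9
```

Call:
drive_tool --delta_rot '[[0,0,0],[0,0,0],[0,0,0],[0,0,0],[0,0,0],[0,0,0],[0,0,0],[0,0,0],[0,0,0],[0,0,0]]' --slide '[[0,0.02,-0.04],[0,0.04,-0.08],[0,0.04,-0.12],[0,0.04,-0.16],[0,0.04,-0.2],[0,0.04,-0.24],[0,0.04,-0.28],[0,0.04,-0.32],[0,0.04,-0.36],[0,0.04,-0.4]]' --fingers '[0,0,0,0,0,0,0,0,0,0]'

```text
time_s: 10.32
eef_pos: [0.5407, 0.0746, 0.2905]
orientation: [[-0.097, 0.995, -0.001], [0.995, 0.097, -0.0], [0.0, -0.001, -1.0]]
ft_force: [-2.9, -0.6, -10.8]
grip_width: 0.0145
grasp_force: 87.9
```

Call:
drive_tool --delta_rot '[[0,0,0],[0,0,0],[0,0,0],[0,0,0],[0,0,0],[0,0,0],[0,0,0],[0,0,0],[0,0,0],[0,0,0]]' --slide '[[0,0,-0.04],[0,0,-0.08],[0,0,-0.12],[0,0,-0.16],[0,0,-0.2],[0,0,-0.24],[0,0,-0.28],[0,0,-0.34],[0,0,-0.4],[0,0,-0.46]]' --fingers '[0,0,0,0,0,0,0,0,0,0]'

```text
time_s: 11.58
eef_pos: [0.5412, 0.0746, 0.3023]
orientation: [[-0.097, 0.995, -0.0], [0.995, 0.097, -0.0], [-0.0, -0.0, -1.0]]
ft_force: [0.7, 1.5, -3.8]
grip_width: 0.0147
grasp_force: 89.0
```

```bash
python3 -c "
from h import *
s=sensors.state();print(s['eef_pos'],s['ft_force'],s['moment'],s['grip_width'])
im=viewer.read_camera('side');cv2.imwrite('pics/side4.png',im[:,:,::-1])
cv2.imwrite('pics/c5.png',cv2.resize(im[80:220,185:295,::-1],None,fx=4,fy=4))"
```

```text
[0.5412 0.0746 0.3023] [ 0.7194  1.4982 -3.8027] [ 0.016   0.0235 -0.0253] 0.014683162038604966
```

View pics/c5.png

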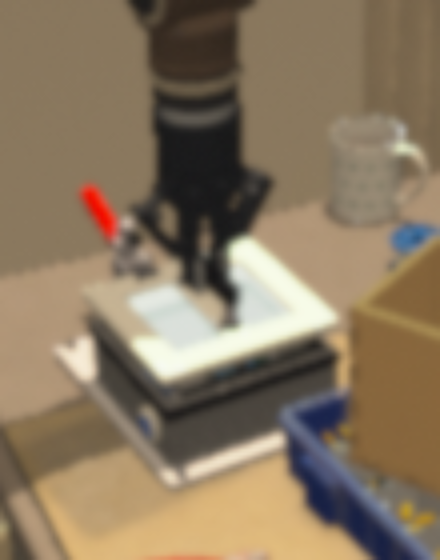

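The seal has let go and the load is only the lid's weight (3.8 N). The lid hangs level with a gap of about 21 mm. I'll raise it by about 9 mm more.

Call:
drive_tool --delta_rot '[[0,0,0],[0,0,0],[0,0,0],[0,0,0],[0,0,0],[0,0,0],[0,0,0],[0,0,0]]' --slide '[[0,0,-0.07],[0,0,-0.14],[0,0,-0.21],[0,0,-0.28],[0,0,-0.34],[0,0,-0.34],[0,0,-0.34],[0,0,-0.34]]' --fingers '[0,0,0,0,0,0,0,0]'

```text
time_s: 12.62
eef_pos: [0.5412, 0.0747, 0.3106]
orientation: [[-0.097, 0.995, -0.0], [0.995, 0.097, -0.0], [-0.0, -0.0, -1.0]]
ft_force: [0.2, 0.1, -3.7]
grip_width: 0.0143
grasp_force: 89.0
```

```bash
python3 -c "
from h import *
s=sensors.state();print(s['eef_pos'],s['ft_force'],s['moment'],s['grip_width'])
im=viewer.read_camera('side')[:,:,::-1].copy();cv2.imwrite('pics/side5.png',im)
x0,y0=195,110;a=cv2.resize(im[y0:y0+100,x0:x0+90],None,fx=6,fy=6,interpolation=cv2.INTER_CUBIC)
for z in(.122,.11):
  for p in((-.087,-.082),(-.087,.082),(.087,-.082),(.087,.082)):
    q=(proj('side',[*box2w(*p),z])+[1.8,1.8]-[x0,y0]+.5)*6
    cv2.drawMarker(a,tuple(int(v) for v in q),(0,200,0) if z==.122 else (255,0,255),0,13,1)
cv2.imwrite('pics/c6.png',a)"
```

```text
[0.5412 0.0747 0.3106] [ 0.1836  0.0804 -3.6509] [-0.0195  0.06   -0.0218] 0.014272241211512372
```

View pics/c6.png

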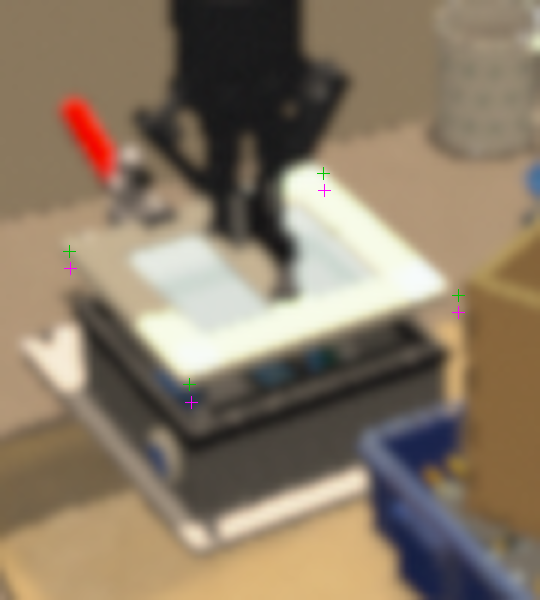

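The four corners lie evenly at the 30 mm height, so the lid is level. The handle is still out, and the load is the lid's weight alone. I'll hand in.

```bash
python3 -c "
from rig import order
print(order.close_job())"
```

```text
the job is handed in; nothing more can be done
None
```

The clamp is swung out to its stop, and the lid is pulled free and held level about 29 mm above the box (from the arm's lift height). I handed the job in at about 12.7 s with the grip still on; no verdict came back, and I didn't check the bystanders at the end, though the arm passed above them.

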